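Fit and lock the missing quarter-turn stud in the test fixture's access cover

ROBOT

A 7-joint arm with a two-finger parallel gripper is mounted at the origin on the work surface. World frame = base frame: x ahead of the robot, y to its left, z up, the work surface at z = 0. Lengths are in m, angles in rad, forces in N, time in s.
With the tool pointing down it reaches from about 0.35 to 0.9 m from the base axis. Payload 8.1 kg.
Tool frame: the origin (TCP) lies midway between the tips of the shut fingers; the grasp point (between the pads) lies arm.grasp_offset behind it (arm.grasp_offset is the distance from the TCP to the grasp point, in m); z points along the fingers, y is the line along which they close (so a half turn about z gives the same grasp; the last joint's range is limited). The gripper opens to 92 mm and grips with 3 to 60 N. Pads are 19 mm wide; open, the fingers measure 130 mm over their backs; the gripper's body (75 mm by 190 mm) begins 47 mm behind the grasp point.
Start: joints at [-1.251, 0.434, 0.025, 1.573, -0.012, 1.134, -0.075], TCP at [0.256, 0.57, 0.227] pointing down, gripper open.
Joint ranges: [-2.62, 2.62], [-0.44, 2.09], [-1.27, 1.32], [0.08, 2.57], [-1.32, 4.46], [0.12, 2], [-2.74, 2.74]. Speed limits (rad/s): [2.22, 2.22, 3.01, 3.01, 3.14, 3.14, 3.14].

INTERFACE

Orientations are given as a rotation vector (axis times angle).
In Python, from cell import observe, imaging, arm gives the robot as it stands.
- The arm moves only by the tool apply_moves, never from a script. Its argument "commands" is a list of rows, each a list of 5 numbers: the opening in per cent of the stroke, from 0 (shut) to 100 (fully open), then the shift along the world's x, y, z in units of 0.06 m (1.0 is 0.06 m), then the turn about the world's z in units of 0.5 rad (1.0 is 0.5 rad). A call has 1 to 12 rows; each row shifts and turns the commanded pose from where the row before left it; what a row does not reach is not made up. A row lasts 1/8 s, in which the tool goes at most 62.5 mm and 10.7 degrees, less where a joint would pass 70% of its speed; a pose out of reach is approached as far as the arm can. A call with a number of a shift or a turn outside -1 to 1 is refused whole. A call with a gripper value outside its range is refused whole. The fingers move at their own pace and stop on an object; "newtons" is the grip in N (left out, the last holds). Time passes only in rows, so rows that do not move let the fingers close. It gives the time, the measured TCP pose, the force, the opening and the grip force at its end, in the units of the state.
- observe(): the state, without advancing time (a new reading comes with each control period).
- imaging.get_image(name): name is "scene" or "top" or "wrist"; returns (picture, depth): 480x640x3 uint8, red, green, blue; 480x640 float32, m along the optical axis (not along the pixel's ray), 0 where there is no reading.
- imaging.camera_params(name): a dict with "camera_matrix" (3x3 intrinsics, pixels), "origin" and "rotation" of the camera in the world; the wrist camera has in their place "tool_from_camera" (4x4, takes a point from camera to tool coordinates, whose origin is the TCP and whose axes are the flange's). Camera axes: x right, y up, looking along -z (the intrinsics and any distortion apply to the point x, -y, -z); pixel columns grow to the right and rows downward; lengths in m; the calibration is good to about 2 mm. The wrist camera is an equidistant fisheye: a pixel r from the principal point sees the ray r / f radians off the axis. A picture is of the moment at which its call begins: read the wrist's pose just before it. camera_params takes no time and is no camera call.
- arm.sign_off(): hands the job in; it is judged then, once.
The state is a dict: "clock": time; "joints": joint angles; "dq": joint speeds; "joint_efforts": joint torques, N m; "position": TCP position; "ee_rot": TCP orientation; "force": force on the tool from outside, world axes, zero at the start; "ft_torque": the same for the moment, N m; "width": opening from 0.0 (shut) to 1.0 (fully open); "gripper_force": force on a finger pad.
Only numpy, scipy, OpenCV 4.12 (cv2) and the standard library are available. Lean on these libraries where they do the work, as an engineer would, in place of code of your own. Each camera call takes 0.05 s, during which the arm holds its last target. There are 200 camera calls.

TASK

The access cover on top of the electronics test fixture lacks one of its two quarter-turn studs. Take the bar-headed stud out of the white parts rack, line its bar up with the open slot in the cover, push it in until its flange lies flat on the cover, then turn it a quarter turn (either way) so that the bar stands square across the slot, centred in it, and let go. Leave the round knob and the cross knob in the rack.

Things in the scene. Friction and masses are not known exactly. Their poses are not given: they have to be found in the camera images.
- stud_grip (a point): Middle of the black bar head (46 long x 14 thick x 40 mm high; x along bar, z up) of the 90 g stud, upright in any well of the white rack, bar within 30 deg of the row. 28 mm above underside of its 52 mm flange (4 thick), which rests on the 40 mm high rack; bar top 16 mm above point. Under the flange: 10 mm shank with cross pin parallel to bar, 34 x 10 mm, bottom 20 mm below flange..
- slot (a point): Centre of open slot at the cover's top face, 90 mm above table, on the fixed grey/blue fixture. Slot 42 mm long (x axis) x 18 wide, plate 6 mm thick, hollow below. The pin passes only with bar along slot (within 10 deg, either way round). Home: bar's middle is 28 mm above this point; the stud then turns freely, without a stop. The fixed stud 160 mm off along -y is already locked.
- round_knob_grip (a point): Leave alone: loose knob with a round black head 38 mm in diameter on a 52 mm flange, in another well of the rack (three wells in a row, 95 mm apart). The point is on its axis, 28 mm above the flange's underside; head top 16 mm above the point.
- cross_knob_grip (a point): Leave alone: loose knob with a cross-shaped black head, 46 mm over its arms (12 mm thick), on a 52 mm flange, in the remaining well of the rack. The point is on its axis, 28 mm above the flange's underside; head top 16 mm above the point.
There are look-alikes about, which are no part of the job. Leave any orange look-alike of the part that bears stud_grip alone.

How it is judged:
On the way:
1. the stud's pin has gone through the slot and its flange is down on the cover (horizontal distance between stud_grip and slot below 0.015 m and z of stud_grip in the frame of slot below 0.033 m), for 0.1 s.
At the end, for the whole second after the job is handed in: The bar-headed stud sits in the slot of the cover, within 12 mm of its centre, upright within 7 degrees, its flange down on the cover (within 4 mm), its bar square across the slot within 20 degrees, released and at rest (horizontal distance between stud_grip and slot below 0.012 m and z of stud_grip in the frame of slot below 0.032 m and angle between stud_grip's own z axis and vertical below 0.12 rad and angle between the x axis of stud_grip and the x axis of slot, either way round above 1.22 rad); the robot touches nothing.
It fails at once if the round knob or the cross knob is taken from its well or pushed more than 25 mm (distance of any of round_knob_grip, cross_knob_grip from where it was at the start of the episode above 0.025 m).
It also fails if it takes over 40 s, if anything falls off the work surface, if the arm or the gripper's body presses on something with over 40 N, if the wrist force passes 120 N, or if a joint passes its speed limit or range.

## Working session

There is one attempt and no reset: what is moved stays moved. The work goes in short steps, Python scripts to look and compute and a tool call to move; the robot and the scene stay as the last step left them, time stands still between calls to the robot, and variables do not carry over. Pictures are saved under pics/ and viewed, at most 10 in all, crops included, and the job is handed in when it is done.

Besides the shell and the picture viewer there is one more tool, called after "Request:" as a command line: name --pt "numbers of a row" for each row, then --argument value for the rest. apply_moves: Moves the arm, as the interface text tells. Its arguments: {"type":"object","properties":{"commands":{"type":"array"},"newtons":{"type":"number"}},"required":["commands"]}

```bash
mkdir -p pics; ls
python3 - <<'E'
from cell import observe, imaging, arm
import cv2,numpy as np
s=observe();print(s['clock'],s['position'],s['ee_rot'],s['width'],arm.grasp_offset)
for n in['top','scene']:
    im,d=imaging.get_image(n);cv2.imwrite(f'pics/{n}1.png',im[...,::-1]);np.save(f'pics/{n}1.npy',d)
    p=imaging.camera_params(n);print(n,{k:np.round(v,4).tolist() if not isinstance(v,str) else v for k,v in p.items()})
print(imaging.camera_params('wrist'))
E
```

```text
pics
0.0 [0.25627402 0.56946425 0.2259266 ] [-6.59253035e-01 -3.07145378e+00  2.55199231e-03] 1.0006976488800434 0.0188
top {'camera_matrix': [[496.9219, 0.0, 319.8083], [0.0, 496.9219, 233.7369], [0.0, 0.0, 1.0]], 'origin': [0.4082, 0.0777, 0.8409], 'rotation': [0.0654, -0.0437, -1.5457]}
scene {'camera_matrix': [[549.5331, 0.0, 311.701], [0.0, 549.5331, 237.7693], [0.0, 0.0, 1.0]], 'origin': [1.2273, 0.2665, 0.8193], 'rotation': [0.5778, 0.7219, 1.7027]}
{'camera_matrix': array([[371.64829954,   0.        , 318.14287295],
       [  0.        , 371.64829954, 241.03136   ],
       [  0.        ,   0.        ,   1.        ]]), 'tool_from_camera': array([[-5.21830024e-06,  9.53467382e-01,  3.01496188e-01,
         8.04473853e-02],
       [ 9.99999877e-01,  1.54731157e-04, -4.72021927e-04,
         4.74279932e-05],
       [-4.96708365e-04,  3.01496148e-01, -9.53467265e-01,
        -1.57977970e-01],
       [ 0.00000000e+00,  0.00000000e+00,  0.00000000e+00,
         1.00000000e+00]])}
```

View pics/top1.png

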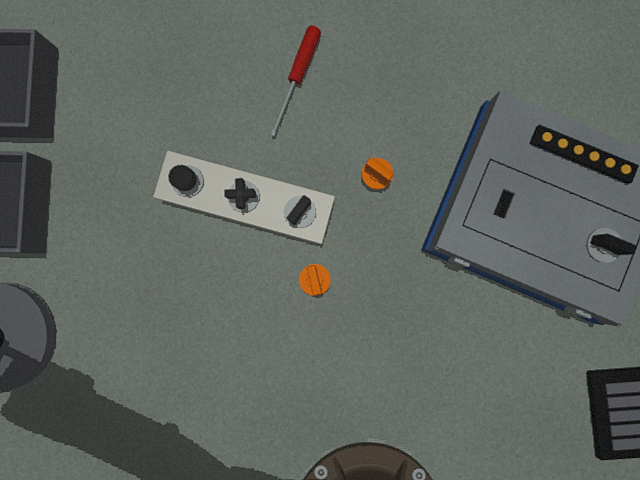

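View pics/scene1.png

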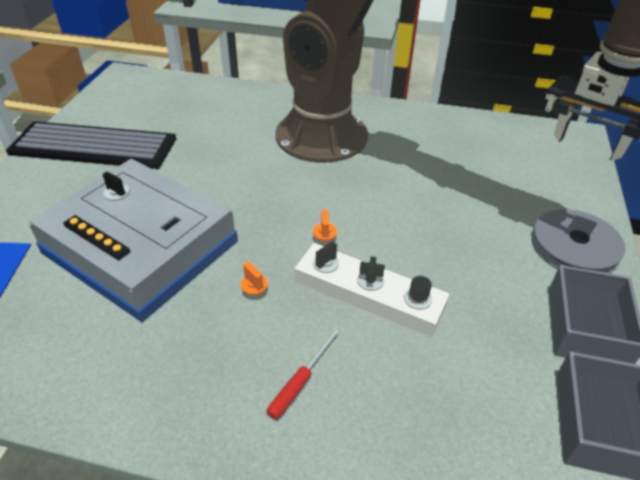

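The top view shows the white rack holding a round knob at (183,179), the cross knob at (240,193) and the black bar-headed stud at (299,210). There are orange look-alikes at (377,173) and (314,280), and a locked stud on the fixture at (610,243). The open slot is at (504,204). The black bar head in the rack's right well fits the description, since the others are orange, round, cross-shaped or already on the cover. I'll confirm it with a crop and measure.

```bash
cat > h.py <<'E'
import cv2,numpy as np
from scipy.spatial.transform import Rotation as R
from cell import observe, imaging, arm
def rays(n,uv):
    p=imaging.camera_params(n);K=p['camera_matrix'];uv=np.atleast_2d(uv).astype(float)
    d=np.c_[(uv[:,0]-K[0,2])/K[0,0],-(uv[:,1]-K[1,2])/K[1,1],-np.ones(len(uv))]
    r=np.asarray(p['rotation']);M=R.from_rotvec(r).as_matrix() if r.size==3 else r
    return np.asarray(p['origin']),d@M.T
def plane(n,uv,z):
    o,d=rays(n,uv);return o+d*((z-o[2])/d[:,2])[:,None]
def cloud(n,uv,D):
    o,d=rays(n,uv);uv=np.atleast_2d(uv);return o+d*D[uv[:,1],uv[:,0]][:,None]
E
python3 - <<'E'
from h import *
im=cv2.imread('pics/top1.png');D=np.load('pics/top1.npy')
g=im.max(2)
def meas(name,x0,x1,y0,y1,z,zr):
    vv,uu=np.mgrid[y0:y1,x0:x1];uv=np.c_[uu.ravel(),vv.ravel()]
    P=cloud('top',uv,D);m=g[uv[:,1],uv[:,0]]<75
    if zr: m&=(P[:,2]>zr[0])&(P[:,2]<zr[1])
    Q=plane('top',uv[m],z)[:,:2].astype(np.float32)
    r=cv2.minAreaRect(Q);b=cv2.boxPoints(r)
    e=[b[1]-b[0],b[2]-b[1]];l=max(e,key=np.linalg.norm)
    print(name,m.sum(),np.round(r[0],4),np.round(r[1],4),'ang',round(np.degrees(np.arctan2(l[1],l[0])),1),'mean',Q.mean(0).round(4),'zmed',np.median(P[m,2]).round(4))
for nm,c in dict(round=(183,179),cross=(240,193),bar=(299,210)).items():
    meas(nm,c[0]-28,c[0]+28,c[1]-28,c[1]+28,.084,(.077,.095))
meas('slot',488,520,184,225,.09,None)
meas('fixed',580,640,222,265,.134,(.126,.145))
print(plane('top',[[491,160],[640,215],[463,227],[619,290]],.09).round(4))
a=cv2.resize(im[150:270,140:340],(800,480),interpolation=cv2.INTER_CUBIC)
cv2.imwrite('pics/crop1.png',a)
E
```

```text
round 452 [0.5444 0.3063] [0.0361 0.0357] ang 2.5 mean [0.5443 0.3063] zmed 0.0842
cross 383 [0.5214 0.2148] [0.0375 0.0371] ang 48.9 mean [0.5208 0.2146] zmed 0.084
bar 252 [0.4983 0.1233] [0.0134 0.0452] ang -34.4 mean [0.4983 0.1232] zmed 0.0841
slot 327 [ 0.5136 -0.1884] [0.0183 0.0424] ang -21.9 mean [ 0.5136 -0.1882] zmed 0.0358
fixed 375 [ 0.4538 -0.3337] [0.0496 0.0162] ang 67.3 mean [ 0.4536 -0.3343] zmed 0.1341
[[ 0.5794 -0.1692  0.09  ]
 [ 0.5003 -0.3927  0.09  ]
 [ 0.4759 -0.1272  0.09  ]
 [ 0.3871 -0.3594  0.09  ]]
```

View pics/crop1.png

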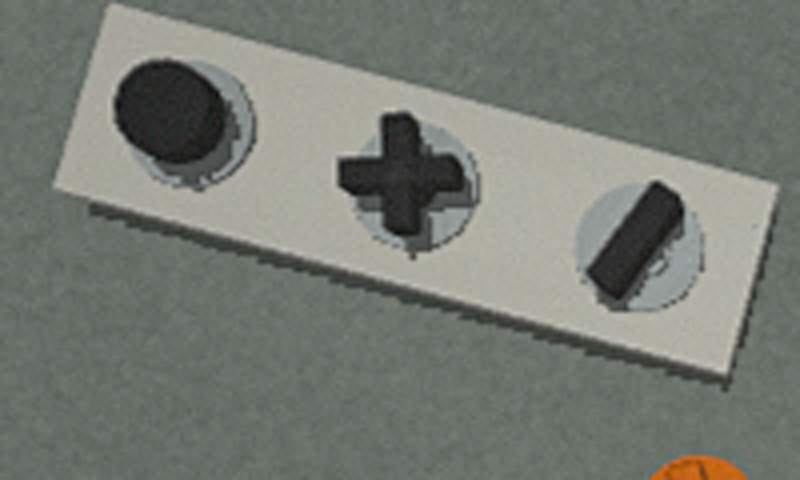

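The crop confirms it: the bar-headed stud is in the right well, at crop (635,243), with the bar running lower-left to upper-right, about -34° in the world. The round head is at (170,110) and the cross at (400,175). I'll move above the stud now.

Request:
apply_moves --pt "60 0.4 -0.74 0 -0.04" --pt "60 0.4 -0.74 0 -0.04" --pt "60 0.4 -0.74 0 -0.04" --pt "60 0.4 -0.74 0 -0.04" --pt "60 0.4 -0.74 0 -0.04" --pt "60 0.4 -0.74 0 -0.04" --pt "60 0.4 -0.74 0 -0.04" --pt "60 0.4 -0.74 -0.1 -0.04" --pt "60 0.4 -0.74 -0.2 -0.03" --pt "60 0.4 -0.74 -0.2 0" --pt "60 0 0 0 0" --pt "60 0 0 0 0" --newtons 25

```text
clock: 1.6
position: [0.4961, 0.1265, 0.1965]
ee_rot: [-0.925, -3.001, 0.0]
force: [0.1, -0.2, 0.5]
width: 0.605
gripper_force: 0.0
```

```bash
cat >> h.py <<'E'
def wrist_plane(uv,z,s):
    p=imaging.camera_params('wrist');K=p['camera_matrix'];T=p['tool_from_camera'];uv=np.atleast_2d(uv).astype(float)
    a=np.c_[uv[:,0]-K[0,2],uv[:,1]-K[1,2]]/K[0,0];t=np.linalg.norm(a,axis=1)+1e-9
    d=np.c_[a[:,0]/t*np.sin(t),-a[:,1]/t*np.sin(t),-np.cos(t)]
    M=R.from_rotvec(s['ee_rot']).as_matrix()
    o=np.asarray(s['position'])+M@T[:3,3];d=d@T[:3,:3].T@M.T
    return o+d*((z-o[2])/d[:,2])[:,None]
def yaw(s):
    y=R.from_rotvec(s['ee_rot']).as_matrix()[:,1];return np.degrees(np.arctan2(y[1],y[0]))
def wmask(im,z,s,c,rad,thr=75):
    "dark pixels whose point on plane z lies within rad of c; -> min-area rect of largest blob"
    vv,uu=np.mgrid[0:480,0:640];uv=np.c_[uu.ravel(),vv.ravel()]
    P=wrist_plane(uv,z,s)
    m=((np.linalg.norm(P[:,:2]-c,axis=1)<rad)&(im.max(2).ravel()<thr)).astype(np.uint8).reshape(480,640)
    n,L,st,_=cv2.connectedComponentsWithStats(m)
    if n<2: return None
    k=1+st[1:,4].argmax();Q=P[L.ravel()==k][:,:2].astype(np.float32)
    r=cv2.minAreaRect(Q);b=cv2.boxPoints(r);l=max([b[1]-b[0],b[2]-b[1]],key=np.linalg.norm)
    return np.round(r[0],4),np.round(r[1],4),round(np.degrees(np.arctan2(l[1],l[0])),1),st[k,4]
E
python3 - <<'E'
from h import *
s=observe();im,d=imaging.get_image('wrist');cv2.imwrite('pics/w1.png',im[...,::-1])
print(s['joints'],yaw(s));print(wmask(im,.084,s,np.array([.498,.123]),.035))
E
```

```text
[-0.55817514  0.28142998  0.25726752  1.90131984 -0.08632969  0.9700635
  0.71111745] 55.7374334383847
(array([0.4947, 0.125 ]), array([0.0137, 0.0516]), np.float32(-34.8), np.int32(1165))
```

View pics/w1.png

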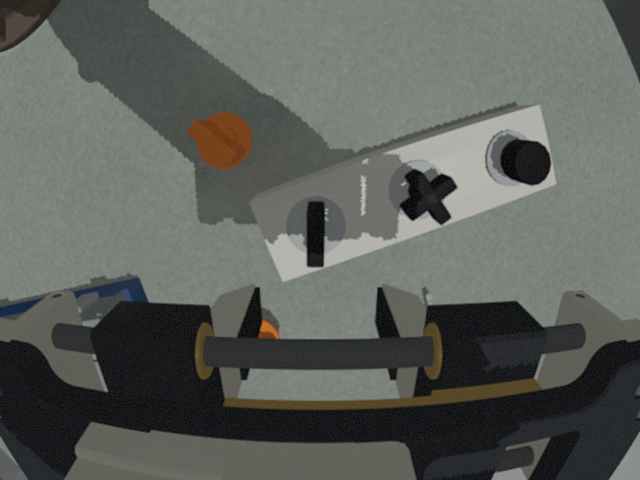

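The wrist view shows the stud's bar at (315,233), midway between the fingers. The cross is at (430,195) and the round knob at (525,162), both clear. After correcting for the visible end face, the stud is at about (0.4975, 0.1233). I'll descend and close.

Request:
apply_moves --pt "60 0.03 -0.05 -0.5 0" --pt "60 0 0 -0.5 0" --pt "60 0 0 -0.5 0" --pt "60 0 0 -0.5 0" --pt "60 0 0 -0.3 0" --pt "60 0 0 -0.09 0" --pt "60 0 0 0 0" --pt "0 0 0 0 0" --pt "0 0 0 0 0" --pt "0 0 0 0 0" --pt "0 0 0 0 0" --newtons 25

```text
clock: 3.02
position: [0.4983, 0.123, 0.0535]
ee_rot: [0.925, 3.002, 0.0]
force: [0.5, -1.0, 0.1]
width: 0.212
gripper_force: 0.0
```

Request:
apply_moves --pt "0 0 0 0 0" --pt "0 0 0 0 0" --pt "0 0 0 0 0" --pt "0 0 0 0.2 0" --pt "0 0 0 0.5 0" --pt "0 0 0 0.5 0" --pt "0 0 0 0.5 0" --pt "0 0 0 0.5 0" --pt "0 0 0 0.5 0" --pt "0 0 0 0 0" --newtons 35

```text
clock: 4.28
position: [0.4996, 0.1233, 0.218]
ee_rot: [0.924, 2.999, 0.005]
force: [-0.4, 0.7, -1.1]
width: 0.149
gripper_force: 35.0
```

Request:
apply_moves --pt "0 0.03 -0.65 0 0.055" --pt "0 0.03 -0.65 0 0.055" --pt "0 0.03 -0.65 0 0.055" --pt "0 0.03 -0.65 0 0.055" --pt "0 0.03 -0.65 0 0.055" --pt "0 0.03 -0.65 0 0.055" --pt "0 0.03 -0.65 0 0.055" --pt "0 0.03 -0.65 0 0.055" --pt "0 0 0 0 0" --pt "0 0 0 0 0" --newtons 35

```text
clock: 5.52
position: [0.5122, -0.1884, 0.2146]
ee_rot: [-0.59, -3.084, -0.001]
force: [1.0, 1.5, -1.0]
width: 0.151
gripper_force: 35.0
```

Run:
```python
from h import *
s=observe();im,d=imaging.get_image('wrist');cv2.imwrite('pics/w2.png',im[...,::-1])
print(s['position'],s['joints'],yaw(s),s['width']);print(wmask(im,.09,s,np.array([.5136,-.1884]),.035))
t,D=imaging.get_image('top');cv2.imwrite('pics/top2.png',t[...,::-1])
```

```text
[ 0.51220493 -0.18839099  0.21459232] [-0.03047322  0.32366414  0.37425467  1.8061696  -0.13572003  1.03834303
  1.58796369] 68.32988968945045 0.15103074972883956
(array([ 0.5073, -0.1868]), array([0.0184, 0.031 ]), np.float32(-21.7), np.int32(918))
```

View pics/w2.png

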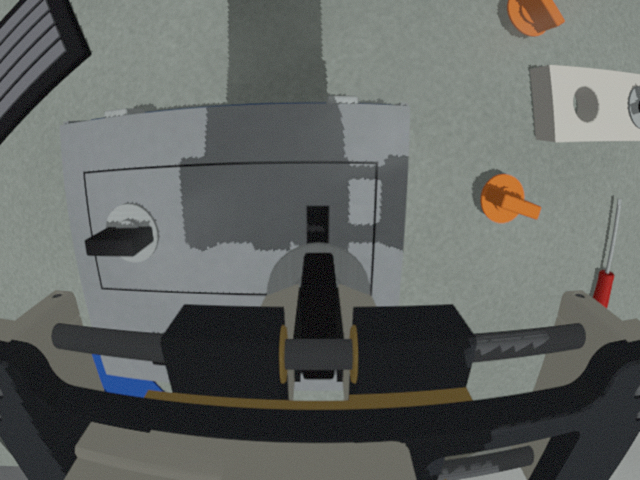

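The wrist view shows the slot at (318,224) partly behind the flange, whose near edge is at about (318,243). The bar is parallel to the slot. I'll check the in-hand offset from the flange edge.

Run:
```python
from h import *
s=observe();im,D=imaging.get_image('wrist')
hsv=im[200:300,318].astype(int);
print([(200+i,tuple(hsv[i]),round(float(D[200+i,318]),3)) for i in range(36,64,2)])
# flange pixels from depth: reconstruct z via depth and fit circle to visible near rim
p=imaging.camera_params('wrist');K=p['camera_matrix'];T=p['tool_from_camera']
vv,uu=np.mgrid[225:300,250:390];a=np.c_[uu.ravel()-K[0,2],vv.ravel()-K[1,2]]/K[0,0];t=np.linalg.norm(a,axis=1)+1e-9
d=np.c_[a[:,0]/t*np.tan(t),-a[:,1]/t*np.tan(t),-np.ones(len(t))]*D[225:300,250:390].reshape(-1,1)
Q=d@T[:3,:3].T+T[:3,3]   # tool frame
m=(Q[:,2]>-.02)&(Q[:,2]<.03);F=Q[m]
print(m.sum(),np.percentile(F[:,2],[5,25,50,75,95]).round(4))
fl=F[(F[:,2]>.005)&(F[:,2]<.014)]
rim=np.array([[fl[abs(fl[:,1]-y)<.001][:,0].max(),y] for y in np.arange(-.016,.0161,.002)])
from scipy.optimize import least_squares
r=least_squares(lambda c:np.hypot(rim[:,0]-c[0],rim[:,1]-c[1])-.026,[0,0]);print('flange centre in tool xy',r.x.round(4),'res',np.abs(r.fun).max().round(4))
tc=np.r_[r.x,.0095];print('world',(np.asarray(s['position'])+R.from_rotvec(s['ee_rot']).as_matrix()@tc).round(4))
```

```text
[(236, (np.int64(13), np.int64(12), np.int64(14)), 0.352), (238, (np.int64(13), np.int64(9), np.int64(10)), 0.353), (240, (np.int64(16), np.int64(17), np.int64(15)), 0.354), (242, (np.int64(61), np.int64(65), np.int64(63)), 0.355), (244, (np.int64(89), np.int64(92), np.int64(91)), 0.178), (246, (np.int64(91), np.int64(96), np.int64(94)), 0.177), (248, (np.int64(96), np.int64(99), np.int64(99)), 0.176), (250, (np.int64(96), np.int64(100), np.int64(98)), 0.177), (252, (np.int64(74), np.int64(78), np.int64(77)), 0.175), (254, (np.int64(25), np.int64(15), np.int64(23)), 0.173), (256, (np.int64(8), np.int64(9), np.int64(2)), 0.17), (258, (np.int64(27), np.int64(25), np.int64(30)), 0.167), (260, (np.int64(8), np.int64(14), np.int64(11)), 0.165), (262, (np.int64(13), np.int64(8), np.int64(19)), 0.162)]
3928 [-0.0152 -0.0063  0.009   0.0097  0.0106]
flange centre in tool xy [0.0001 0.    ] res 0.0005
world [ 0.5125 -0.1875  0.2054]
```

Request:
apply_moves --pt "0 0.01 -0.01 -0.4 0" --pt "0 0 0 -0.4 0" --pt "0 0 0 -0.3 0" --pt "0 0 0 -0.2 0" --pt "0 0 0 -0.1 0" --pt "0 0 0 -0.05 0" --pt "0 0 0 -0.05 0" --pt "0 0 0 -0.05 0" --pt "0 0 0 0 0" --newtons 35

```text
clock: 6.8
position: [0.5133, -0.1896, 0.1223]
ee_rot: [-0.59, -3.086, -0.0]
force: [-0.2, 0.7, -0.9]
width: 0.15
gripper_force: 35.0
```

Request:
apply_moves --pt "0 0 0.01 -0.07 0" --pt "0 0 0 -0.07 0" --pt "0 0 0 -0.06 0" --pt "0 0 0 -0.05 0" --pt "0 0 0 -0.04 0" --pt "0 0 0 0 0" --newtons 35

```text
clock: 7.55
position: [0.5132, -0.189, 0.1047]
ee_rot: [-0.59, -3.085, -0.0]
force: [0.5, -0.4, -1.0]
width: 0.151
gripper_force: 35.0
```

Request:
apply_moves --pt "0 0 0 -0.02 0" --pt "0 0 0 -0.02 0" --pt "0 0 0 0 0" --pt "0 0 0 0 0"

```text
clock: 8.05
position: [0.5134, -0.1891, 0.1034]
ee_rot: [0.59, 3.085, 0.001]
force: [-3.2, 1.6, 9.1]
width: 0.15
gripper_force: 35.0
```

The flange has seated with 9 N of contact. I'll turn it -90°, which takes joint 7 back towards zero.

Request:
apply_moves --pt "0 0 0 0.01 -0.26" --pt "0 0 0 0 -0.26" --pt "0 0 0 0 -0.26" --pt "0 0 0 0 -0.26" --pt "0 0 0 0 -0.26" --pt "0 0 0 0 -0.26" --pt "0 0 0 0 -0.26" --pt "0 0 0 0 -0.26" --pt "0 0 0 0 -0.26" --pt "0 0 0 0 -0.26" --pt "0 0 0 0 -0.26" --pt "0 0 0 0 -0.28"

```text
clock: 9.55
position: [0.5136, -0.1892, 0.1035]
ee_rot: [2.602, 1.76, 0.001]
force: [-0.9, -0.3, 0.1]
width: 0.15
gripper_force: 35.0
```

Request:
apply_moves --pt "0 0 0 0 0" --pt "0 0 0 0 0"

```text
clock: 9.8
position: [0.5137, -0.1891, 0.1034]
ee_rot: [2.595, 1.769, 0.001]
force: [1.0, 0.3, 3.4]
width: 0.149
gripper_force: 35.0
```

Run:
```python
from h import *
s=observe();print(s['position'],yaw(s),s['force'],s['ft_torque'],s['joints'])
```

```text
[ 0.51370724 -0.18910529  0.10344763] -21.421629954000636 [1.04091383 0.34310259 3.41357655] [-0.11000786  0.07169386 -0.06742868] [-0.28286971  0.54003469  0.76873052  1.94930564 -0.49669367  0.84869063
  0.37942912]
```

Turned by 89.8°. I'll release and rise slowly.

Request:
apply_moves --pt "40 0 0 0 0" --pt "40 0 0 0 0" --pt "40 0 0 0 0" --pt "40 0 0 0 0" --pt "40 0 0 0.2 0" --pt "40 0 0 0.5 0" --pt "40 0 0 0.5 0" --pt "40 0 0 0.5 0" --pt "40 0 0 0.5 0" --pt "40 -0.5 0.5 0 0" --pt "40 -0.5 0.5 0 0" --pt "40 0 0 0 0"

```text
clock: 11.3
position: [0.4516, -0.1268, 0.2355]
ee_rot: [-2.594, -1.768, -0.002]
force: [0.3, 0.1, -0.4]
width: 0.4
gripper_force: 0.0
```

Request:
apply_moves --pt "40 -0.5 0.8 0 0" --pt "40 -0.5 0.8 0 0" --pt "40 -0.5 0.8 0 0" --pt "40 -0.3 0.8 0 0" --pt "40 0 0.8 0 0" --pt "40 0 0 0 0"

```text
clock: 12.05
position: [0.346, 0.1136, 0.2359]
ee_rot: [2.594, 1.771, 0.003]
force: [0.2, -0.7, 0.1]
width: 0.401
gripper_force: 0.0
```

Run:
```python
from h import *
s=observe();print(s['position'],s['force'],s['width'])
im,D=imaging.get_image('top');b=im[...,::-1];cv2.imwrite('pics/top3.png',b)
vv,uu=np.mgrid[170:240,470:545];uv=np.c_[uu.ravel(),vv.ravel()];P=cloud('top',uv,D)
m=(im[uv[:,1],uv[:,0]].max(1)<75)&(abs(P[:,2]-.134)<.008)
r=cv2.minAreaRect(plane('top',uv[m],.134)[:,:2].astype(np.float32));print(r,np.median(P[m,2]),m.sum())
bp=cv2.boxPoints(r);l=max([bp[1]-bp[0],bp[2]-bp[1]],key=np.linalg.norm);print(np.degrees(np.arctan2(l[1],l[0])))
```

```text
[0.34602015 0.11362546 0.23589736] [ 0.18004958 -0.72793481  0.07188866] 0.40129822726443454
((0.5150194764137268, -0.18528249859809875), (0.047537911683321, 0.0157635435461998), 70.01370239257812) 0.13426363985221307 344
70.01371
```

View pics/top3.png

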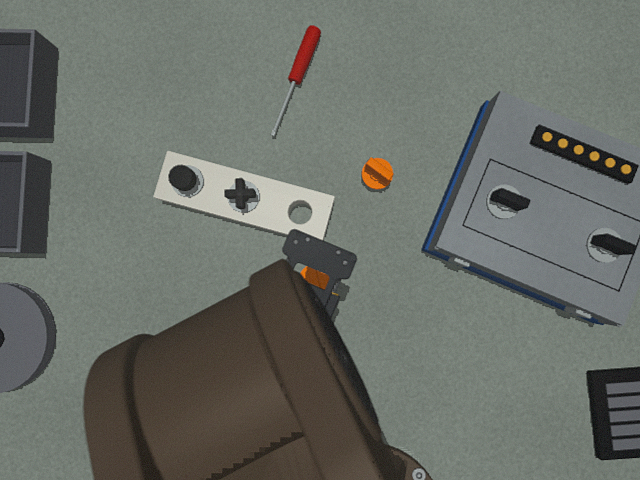

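The top view shows the stud seated in the slot at (508,200), with its bar parallel to the locked one at (610,243). The top is at z = 0.134, so the flange is down, and the bar is 92° to the slot. The cross knob and round knob are unmoved at (240,193) and (183,179).

```bash
python3 -c "
from cell import arm
print(arm.sign_off())"
```

```text
the job is handed in; nothing more can be done
None
```

The bar-headed stud is in the slot with its flange down, turned square across it (about 92° by the top camera) and released. The round and cross knobs stayed in the rack, and I handed the job in at about 12 s; the sign-off returned no verdict.

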